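# Eject a hinge pin and trap it in the chute

### The arm

A 7-joint arm with a two-finger parallel gripper is mounted at the origin on the work surface. World frame = base frame: x ahead of the robot, y to its left, z up, the work surface at z = 0. Lengths are in m, angles in rad, forces in N, time in s.
With the tool pointing down it reaches from about 0.425 to 0.925 m from the base axis. Payload 6.8 kg.
Tool frame: the origin (TCP) lies at the very end of the fingers, on their centre line; the grasp point (between the pads) lies 19 mm behind it; z points along the fingers, y is the direction in which the jaws open and shut (so a half turn about z gives the same grasp; the last joint's range is limited). The gripper opens to 85 mm and grips with 20 to 120 N. Pads are 22 mm wide; open, the fingers measure 114 mm over their backs; the gripper's body (76 mm by 85 mm) begins 54 mm behind the grasp point. The pads swing forward as they close: fully open they stand 13 mm farther back than shut.
Start: joints at [1.054, 0.477, 0.022, 1.555, -0.011, 1.109, -0.083], TCP at [0.268, -0.619, 0.231] pointing down, gripper open.
Joint ranges: [-2.96, 2.96], [-0.34, 2.1], [-1.41, 1.46], [0.24, 2.44], [-1.37, 4.51], [0.17, 1.92], [-2.96, 2.96]. Speed limits (rad/s): [2.39, 2.39, 3.14, 3.14, 3.14, 3.14, 3.14].

### API

Orientations are given as a rotation vector (axis times angle).
In Python, from bench import r gives the robot as it stands.
- The arm moves only by the shell command python3 -m jog 'ROWS' [FORCE]. ROWS is JSON, one flat list of numbers, 7 for each row, row after row: the turn, a rotation vector about the tool's x, y, z normalised to -1 to 1, where 1 is 180 degrees, then the shift along the tool's x, y, z normalised to -1 to 1, where 1 is 200 mm, then the opening, from 0 (shut) to 1 (fully open). In form: [wx, wy, wz, x, y, z, hand, wx, wy, wz, x, y, z, hand, ...]. A call has 1 to 12 rows; each row is the pose to reach, as a shift and turn from the pose measured when the call began, along the tool's axes at that moment, turning the shorter way round; what a row does not reach only later rows make up. A row lasts 1/10 s, in which the tool goes at most 50 mm and 8.59 degrees, less where a joint would pass 70% of its speed; a pose out of reach is approached as far as the arm can. A call with a number of a shift or a turn outside -1 to 1 is refused whole. A call with a gripper value outside its range is refused whole. The fingers move at their own pace and stop on an object; FORCE is the grip in N (left out, the last holds). Time passes only in rows, so rows that repeat a pose let the fingers close. It gives the time, the measured TCP pose, the force and the opening at its end, in the units of the state.
- r.get_obs(): the state, without advancing time (a new reading comes with each control period).
- r.grab_frame(name): name is "side" or "top" or "wrist"; returns the picture (420x560x3 uint8, red, green, blue); there is no depth.
- r.calibration(name): a dict with "K" (3x3 intrinsics, pixels), "origin" and "rotation" of the camera in the world; the wrist camera has in their place "T_tool_cam" (4x4, takes a point from camera to tool coordinates, whose origin is the TCP and whose axes are the flange's). Camera axes: x right, y up, looking along -z (the intrinsics and any distortion apply to the point x, -y, -z); pixel columns grow to the right and rows downward; lengths in m; the calibration is good to about 2 mm. The wrist camera is an equidistant fisheye: a pixel r from the principal point sees the ray r / f radians off the axis. A picture is of the moment at which its call begins: read the wrist's pose just before it. calibration takes no time and is no camera call.
- r.hand_in(): hands the job in, once; it reports no verdict.
The state is a dict: "clock": time; "joints": joint angles; "qvel": joint speeds; "tau": joint torques, N m; "tcp_pos": TCP position; "orientation": TCP orientation; "contact_force": force on the tool from outside, world axes, zero at the start; "moment": the same for the moment, N m; "grip_width": finger opening in m.
Only numpy, scipy, OpenCV 4.12 (cv2) and the standard library are available. Lean on these libraries where they do the work, as an engineer would, in place of code of your own. Each camera call takes 0.05 s, during which the arm holds its last target.

### The job

Press the dispenser's flat ejector pad right down with one finger, so that the hinge pin pops up out of its pocket, and stop the pin in the chute with the other finger before it rolls off the open low end. Finish while holding it so: one finger still keeping the pad down, the other with the pin lying still against it in the chute. Only touch the pin, never grip, squeeze or lift it, and leave the other things on the board where they are.

Things in the scene. Friction and masses are not known exactly. Their poses are not given: they have to be found in the camera images.
- dispenser: Hinge-pin dispenser fixed to the board: grey plastic foot 206 x 78 mm; in line along its own x axis are the black ejector pad (at -x), the pin pocket (x -16.5 to 0 mm, floor 18 mm high, back wall x -28 to -16.5, 40 high) and an open-topped dark steel chute (x 0 to 108) falling towards +x. Origin on the board's surface, 58 mm from the pad's centre, z up; offsets elsewhere are in this frame.
- lip (a point): middle of the pocket's lip, x = 0, y = 0, 24 mm high: the top end of the chute. A kicker under the pin rises 1.25 times as far as the pad goes down and tips the pin over this lip when the pad is 6 to 7 mm down; the pin then rolls down the chute and off its end in under a second, unless a finger already stands in the chute (at x over 30 mm, near y = 0).
- chute_end (a point): middle of the floor's edge at the chute's open low end: x = 108, y = 0, 12.7 mm high. The chute floor falls evenly at 6 degrees from the lip to here; it is 64 mm wide inside (y -32 to 32), with side walls 10 to 12 mm above the floor.
- ejector (a joint): travel of the ejector pad: 0 = up, 0.010 m = fully down (straight down). It springs back when let go; 1.5 N starts it and 4.5 N holds it fully down.
- pad_top (a point): centre of the top face of the black ejector pad, a flat plate 44 mm (along the dispenser's x) by 36 mm, 7 mm thick. With the pad up it lies at x = -58, y = 0, 34 high in the dispenser's frame, and 24 high when fully down. Nothing stands higher than the pressed pad within 8 mm of it.
- chute_mid (a point): point on the chute floor, halfway along its middle line: x = 54, y = 0, 18.3 mm high (112 mm from the pad's centre). With one tip of a tool pointing straight down on the fully pressed pad (24 high), the other tip stands 3 to 10 mm over the chute floor, low enough to stop the 16 mm pin.
- pin_center (a point): centre of the hinge pin, a loose plain aluminium cylinder 16 mm in diameter and 60 mm long, 26 to 43 g. At the start it lies across the dispenser in the pocket (its axis along the dispenser's y), centre at x = -8, 26 high.
- pin: the same hinge pin; its origin lies on its surface and turns with it as it rolls, so use pin_center for position.
- spare_pin: bystander: aluminium pin 18 mm in diameter standing on end, 55 mm high, about 85 mm to the +y side of the dispenser's middle line. Origin: centre of its foot.
- file: bystander: small file with a black plastic handle lying beside the dispenser on its -y side, 170 mm long, 16 mm high. Origin: on the board, near its middle.
- leaf1: bystander: steel hinge leaf 70 x 34 mm lying on the green mat, 12 mm high. Origin: centre of its underside.
- leaf2: bystander: a second hinge leaf like the first, also on the mat.
- screw_jar: bystander: small closed jar, 56 mm in diameter and 65 mm high. Origin: centre of its foot.
- driver: bystander: screwdriver lying on the board, 170 mm long. Origin: under it.
- carousel (a joint): bystander: turn of the screwdriver carousel (150 mm wide, 165 mm high, to the left of the dispenser); 0 at the start, to be left alone.

How it is judged:
On the way, in this order (a step that is already met when the one before it is completed fails the run):
1. the ejector pad is being pressed while the pin still lies in its pocket (value of joint ejector above 0.003 m and x of pin_center in the frame of dispenser below -0.003 m and contact force between the fingers and ejector above 0.3 N).
2. the pin has popped out and lies still in the chute against a finger, the pad held down (value of joint ejector above 0.006 m and contact force between the fingers and ejector above 0.3 N and x of pin_center in the frame of dispenser between 0.008 and 0.104 m and z of pin_center in the frame of dispenser between 0.015 and 0.04 m and contact force between the fingers and pin above 0.003 N and linear speed of pin below 0.02 m/s), for 0.3 s.
At the end, for the whole second after the job is handed in: The pad is held at least 6 mm down by a finger, and the pin (centre 8 to 104 mm past the lip, within the chute) touches a finger and is at rest (under 20 mm/s), through the last second (all of step 2); the arm keeps its last pose, push and grip.
It fails at once if the pin leaves the chute at its open end or falls off the dispenser (x of pin_center in the frame of dispenser above 0.112 m or z of pin_center in the frame of dispenser below 0.01 m).
It fails at once if the pin is lifted out of the dispenser (centre over 55 mm above the board) (z of pin_center in the frame of dispenser above 0.055 m).
It fails at once if the pin is gripped or squeezed (over 10 N from the fingers) (contact force between the fingers and pin above 10 N).
It fails at once if a bystander is moved more than 20 mm, or the carousel turned more than 0.3 rad (distance of any of spare_pin, file, leaf1, leaf2, screw_jar, driver from where it was at the start of the episode above 0.02 m or value of joint carousel above 0.3 rad or value of joint carousel below -0.3 rad).
It also fails if it takes over 32 s, if anything falls off the work surface, if the arm or the gripper's body presses on something with over 40 N, if the wrist force passes 120 N, or if a joint passes its speed limit or range.

## Working session

There is one attempt and no reset: what is moved stays moved. The work goes in short steps, Python scripts to look and compute and a shell command to move; the robot and the scene stay as the last step left them, time stands still between calls to the robot, and variables do not carry over. Pictures are saved under pics/ and viewed, and the job is handed in when it is done.

```bash
ls; mkdir -p pics; python3 - <<'E'
from bench import r
import cv2
print(r.get_obs())
for n in("side","top","wrist"):
    c=r.calibration(n);print(n,c)
    cv2.imwrite(f"pics/{n}0.png",r.grab_frame(n)[:,:,::-1])
E
```

```text
pics
{'clock': 0.0, 'joints': array([ 1.05387403,  0.47780363,  0.02235274,  1.55645313, -0.01145941,
        1.10930236, -0.08311003]), 'qvel': array([-1.68708426e-03, -4.68798190e-04,  1.43252240e-03,  5.00259696e-04,
        3.27768281e-05, -1.44985974e-03,  1.14678439e-03]), 'tau': array([ 3.36268258e-04, -5.96444178e+01,  1.60811026e+00, -2.81190813e+01,
        1.24497194e-02,  9.24247492e-03,  1.20208142e-05]), 'tcp_pos': array([ 0.26806391, -0.61884244,  0.23032291]), 'orientation': array([-3.07446245e+00, -6.37385335e-01,  8.58369805e-04]), 'contact_force': array([ 0.37965127,  0.35216853, -0.59556294]), 'moment': array([ 0.00349609, -0.01932584, -0.01288736]), 'grip_width': 0.08536483841533339}
side {'K': array([[440.86856858,   0.        , 280.96349727],
       [  0.        , 440.86856858, 210.02170537],
       [  0.        ,   0.        ,   1.        ]]), 'origin': array([0.13364401, 0.87168545, 0.66752587]), 'rotation': array([ 0.24326855, -1.34919146, -2.47877735])}
top {'K': array([[382.19900725,   0.        , 273.65373049],
       [  0.        , 382.19900725, 208.6455312 ],
       [  0.        ,   0.        ,   1.        ]]), 'origin': array([ 0.36435725, -0.02779872,  1.05474666]), 'rotation': array([ 0.0790434 , -0.0432893 , -1.57259377])}
wrist {'K': array([[325.1922621 ,   0.        , 275.14674415],
       [  0.        , 325.1922621 , 209.90138398],
       [  0.        ,   0.        ,   1.        ]]), 'T_tool_cam': array([[ 1.47248018e-04,  9.64246422e-01,  2.65007201e-01,
         6.79677760e-02],
       [ 9.99999703e-01,  5.85000967e-05, -7.68494149e-04,
        -4.09615252e-04],
       [-7.56520680e-04,  2.65007235e-01, -9.64246127e-01,
        -1.42450650e-01],
       [ 0.00000000e+00,  0.00000000e+00,  0.00000000e+00,
         1.00000000e+00]])}
```

View pics/top0.png

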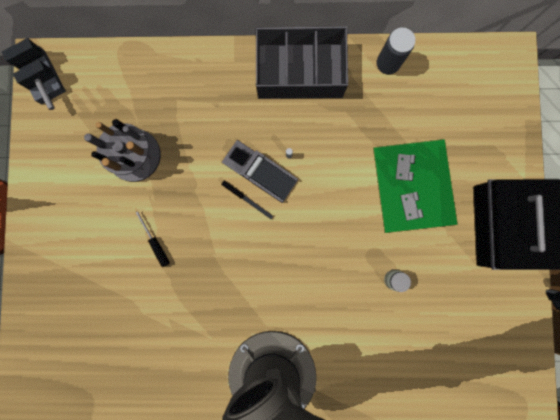

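View pics/side0.png

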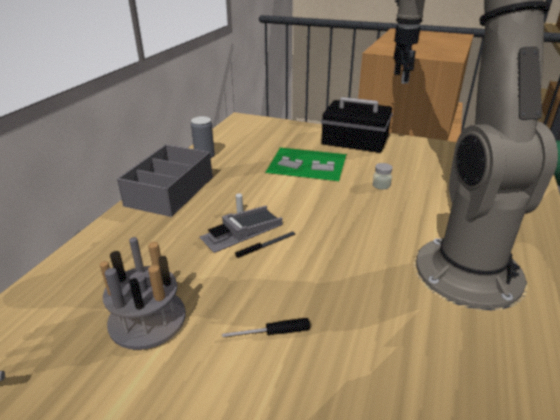

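View pics/wrist0.png

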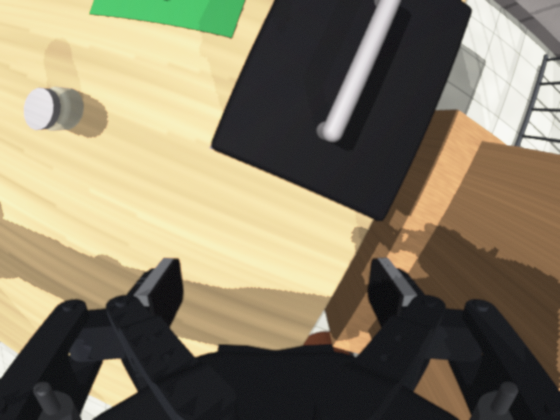

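The top view shows the dispenser with its pad near px (241,154), its chute running to (295,190) and the spare pin at (289,152). The file lies below it at (247,198). Next I'll compute a rough pose.

```bash
cat > h.py <<'E'
import numpy as np, cv2
from scipy.spatial.transform import Rotation as R
from bench import r
def ray(name,uv,obs=None):
    c=r.calibration(name);K=c["K"];u,v=uv
    x=(u-K[0,2])/K[0,0];y=(v-K[1,2])/K[1,1]
    if name=="wrist":
        t=np.hypot(x,y);s=np.sin(t)/t if t>1e-9 else 1
        d=np.array([x*s,-y*s,-np.cos(t)])
        T=c["T_tool_cam"];Q=R.from_rotvec(obs["orientation"]).as_matrix()
        return obs["tcp_pos"]+Q@T[:3,3],Q@T[:3,:3]@d
    M=R.from_rotvec(c["rotation"]).as_matrix()
    return c["origin"],M@np.array([x,-y,-1])
def onz(name,uv,z,obs=None):
    o,d=ray(name,uv,obs);return o+d*(z-o[2])/d[2]
def proj(P,obs):
    c=r.calibration("wrist");K=c["K"];T=c["T_tool_cam"]
    Q=R.from_rotvec(obs["orientation"]).as_matrix()
    p=Q.T@(np.array(P)-obs["tcp_pos"]);p=T[:3,:3].T@(p-T[:3,3])
    p=np.array([p[0],-p[1],-p[2]]);t=np.arctan2(np.hypot(p[0],p[1]),p[2]);n=np.hypot(p[0],p[1])
    return K[0,0]*t*p[:2]/n+K[:2,2]
def target(P,yaw_y,obs):
    "tool down, tool y axis along world angle; returns rotvec(/pi) and shift(/0.2) in tool axes"
    y=np.array([np.cos(yaw_y),np.sin(yaw_y),0]);z=np.array([0,0,-1.]);x=np.cross(y,z)
    G=np.stack([x,y,z],1);Q=R.from_rotvec(obs["orientation"]).as_matrix()
    return R.from_matrix(Q.T@G).as_rotvec()/np.pi,Q.T@(np.array(P)-obs["tcp_pos"])/0.2
E
python3 - <<'E'
from h import *
im=cv2.imread("pics/top0.png");c=im[120:230,200:330]
cv2.imwrite("pics/topc.png",cv2.resize(c,None,fx=6,fy=5.4,interpolation=cv2.INTER_CUBIC))
E
```

```text
(no output)
```

View pics/topc.png

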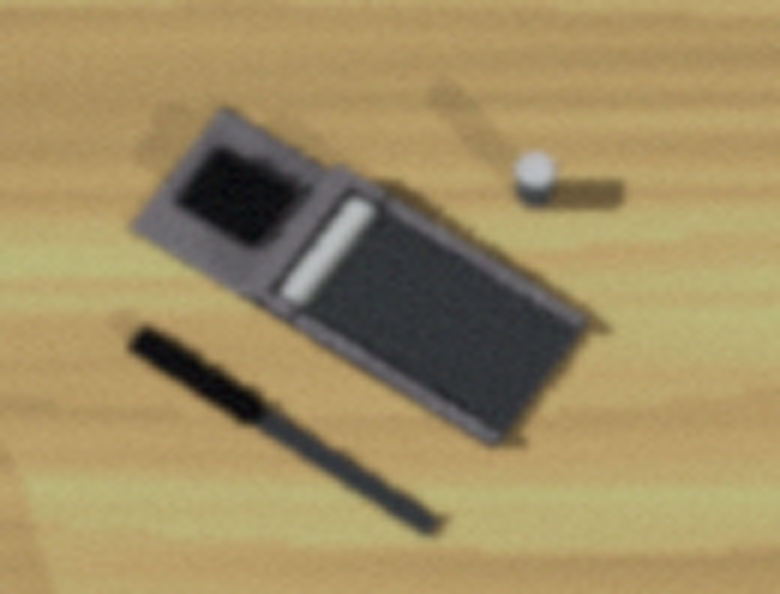

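The crop shows the pad's centre at px (240.5,156.3), the pin at (254.7,166.3) and the chute's end at (290,191).

```bash
python3 - <<'E'
from h import *
a=onz("top",(240.5,156.3),.034);b=onz("top",(254.7,166.3),.026);c=onz("top",(290,190.9),.0127)
d=c-a;yaw=np.arctan2(d[1],d[0]);ux=d[:2]/np.hypot(*d[:2])
print(a,b,c,np.hypot(*d[:2]),(b-a)[:2]@ux,np.degrees(yaw))
o=a[:2]+58*ux/1000;print("origin",o)
obs=r.get_obs();Q=R.from_rotvec(obs["orientation"]).as_matrix();print(Q)
for k in(yaw,yaw+np.pi):
    print(target([*o,.2],k,obs))
E
```

```text
[0.58685225 0.08510565 0.034     ] [0.56068032 0.0470409  0.026     ] [ 0.49435112 -0.04908126  0.0127    ] 0.16298032189433917 0.046194069977721165 -124.5802589645305
origin [0.55393376 0.0373524 ]
[[ 9.17592066e-01  3.97522767e-01 -6.71109437e-04]
 [ 3.97523315e-01 -9.17591229e-01  1.24556289e-03]
 [-1.20664525e-04 -1.40970028e-03 -9.99998999e-01]]
(array([-3.90285839e-04,  2.62203899e-04,  3.22242690e-01]), array([ 2.61576896, -2.44291497,  0.1558606 ]))
(array([-3.05713875e-04, -4.55049664e-04, -6.77757121e-01]), array([ 2.61576896, -2.44291497,  0.1558606 ]))
```

```bash
python3 -m jog '[0,0,-0.03,0.12,-0.11,0,1, 0,0,-0.07,0.3,-0.28,0,1, 0,0,-0.11,0.5,-0.47,0,1, 0,0,-0.15,0.7,-0.66,0,1, 0,0,-0.19,0.85,-0.79,0,1, 0,0,-0.22,0.95,-0.89,0,1, 0,0,-0.22,0.95,-0.89,0,1]'; cat > t.py <<'E'
from h import *
import sys
P=list(map(float,sys.argv[1:4]));k=np.radians(float(sys.argv[4]))
o=r.get_obs();print(o["clock"],o["tcp_pos"],o["joints"].round(2),o["contact_force"],*[x.round(4) for x in target(P,k,o)])
E
python3 t.py .554 .0374 .2 55.4
```

```text
clock: 0.85
tcp_pos: [0.3741, -0.3754, 0.2309]
orientation: [-2.668, -1.654, -0.002]
contact_force: [-0.2, -0.7, -0.4]
grip_width: 0.0854
0.85 [ 0.37410786 -0.37537709  0.23087913] [ 0.86  0.25 -0.22  1.89  0.06  1.01  0.15] [-0.19294071 -0.71831959 -0.43802984] [ 3.000e-04 -1.000e-03 -4.546e-01] [ 2.2481 -0.1126  0.1605]
```

```bash
python3 -m jog '[0,0,-0.03,0.15,0,0,1, 0,0,-0.07,0.35,-0.02,0,1, 0,0,-0.11,0.55,-0.03,0.0,1, 0,0,-0.15,0.75,-0.04,0,1, 0,0,-0.19,0.95,-0.05,0,1, 0,0,-0.22,1,-0.05,0,1]'; python3 t.py .554 .0374 .2 55.4
```

```text
clock: 1.45
tcp_pos: [0.4558, -0.1881, 0.2316]
orientation: [-1.94, -2.469, -0.006]
contact_force: [-0.2, -0.5, 0.2]
grip_width: 0.0854
1.45 [ 0.45577675 -0.18814382  0.23164117] [ 0.66  0.21 -0.45  1.96  0.1   1.    0.41] [-0.20100351 -0.49401978  0.21393594] [ 0.0011 -0.0009 -0.2318] [0.979  0.7435 0.1634]
```

```bash
python3 -m jog '[0,0,-0.04,0.15,0.12,0,1, 0,0,-0.08,0.32,0.24,0,1, 0,0,-0.12,0.5,0.38,0.04,1, 0,0,-0.16,0.66,0.5,0.08,1, 0,0,-0.2,0.82,0.62,0.12,1, 0,0,-0.23,0.93,0.7,0.15,1, 0,0,-0.232,0.979,0.7435,0.163,1, 0,0,-0.232,0.979,0.7435,0.163,1, 0,0,-0.232,0.979,0.7435,0.163,1]'; python3 t.py .554 .0374 .2 55.4; python3 - <<'E'
from h import *
o=r.get_obs();im=r.grab_frame("wrist")[:,:,::-1].copy();cv2.imwrite("pics/w1.png",im);np.save("w1o.npy",o,allow_pickle=True)
E
```

```text
clock: 2.35
tcp_pos: [0.5539, 0.0353, 0.1999]
orientation: [-0.939, -2.997, -0.005]
contact_force: [0.3, -0.7, 0.0]
grip_width: 0.0852
2.35 [0.55390456 0.0353455  0.19991103] [ 0.34  0.39 -0.65  1.84  0.27  1.    0.55] [ 0.34916717 -0.66077783  0.00878698] [ 0.0009 -0.0004 -0.0011] [ 0.0055  0.0087 -0.0004]
```

View pics/w1.png

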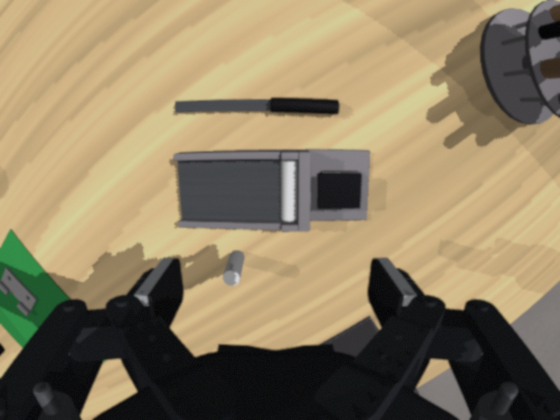

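The wrist view shows the pad at px (339,191), the pin at (289,191), and the chute spanning columns 178 to 282 at rows 160 to 222. I'll measure the pad and pin with masks.

```bash
python3 - <<'E'
from h import *
im=cv2.imread("pics/w1.png");o=np.load("w1o.npy",allow_pickle=True).item()
def blob(m,near):
    n,l,s,c=cv2.connectedComponentsWithStats(m.astype(np.uint8))
    k=l[near[1],near[0]];ct=cv2.findContours((l==k).astype(np.uint8),0,2)[0][0]
    return s[k],cv2.minAreaRect(ct),ct
g=im.max(2)
s,pr,_=blob(g<45,(339,191));print("pad",s,pr)
s2,qr,_=blob(im.min(2)>150 ,(289,191));print("pin",s2,qr)
P=onz("wrist",pr[0],.034,o);N=onz("wrist",qr[0],.032,o)
print(P,N)
def ax(rect,z,long):
    b=cv2.boxPoints(rect);w=[onz("wrist",p,z,o) for p in b]
    e=[(w[1]-w[0])[:2],(w[2]-w[1])[:2]];print([np.hypot(*v)*1000 for v in e],[np.degrees(np.arctan2(v[1],v[0]))%90 for v in e])
ax(pr,.034,1);ax(qr,.03,1)
# chute end corners and pocket wall lines
for n,uv,z in[("endL",(177,155),.024),("endR",(178,225),.024),("ftR0",(369,151),.0),("ftR1",(367,219),.0)]:
    print(n,onz("wrist",uv,z,o))
c=im[130:250,160:390];cv2.imwrite("pics/w1c.png",cv2.resize(c,None,fx=3.4,fy=3.4,interpolation=cv2.INTER_CUBIC))
E
```

```text
pad [ 317  173   44   36 1452] ((338.5, 190.5), (35.0, 43.0), 90.0)
pin [283 161  12  61 655] ((288.4999694824219, 190.99998474121094), (59.99999237060547, 10.999998092651367), 90.0)
[0.58849176 0.08858411 0.034     ] [0.56140136 0.04759326 0.032     ]
[np.float64(42.837803709462285), np.float64(35.55681685448285)] [np.float64(56.04895506832246), np.float64(58.63701858901929)]
[np.float64(10.619772363627543), np.float64(60.48496342757037)] [np.float64(55.43995618110677), np.float64(55.96313545691576)]
endL [ 0.46780877 -0.02377884  0.024     ]
endR [ 0.5262793  -0.06929229  0.024     ]
ftR0 [0.58056562 0.14197751 0.        ]
ftR1 [0.6449173  0.10027157 0.        ]
```

View pics/w1c.png

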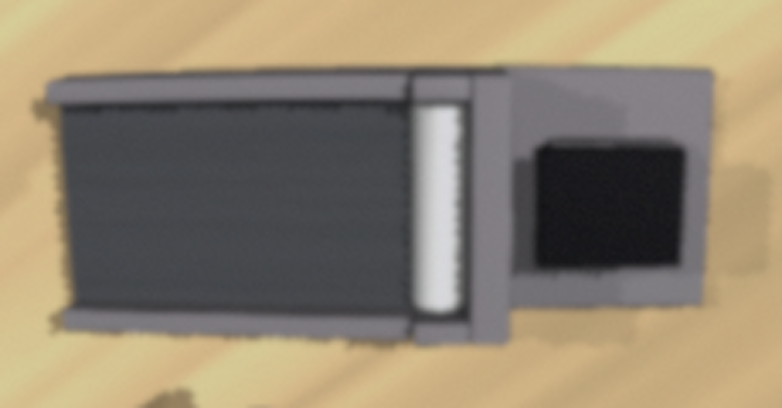

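```bash
python3 t.py .558 .0433 .085 56
```

```text
2.4 [0.55383469 0.03499638 0.20004411] [ 0.35  0.39 -0.65  1.84  0.27  1.    0.55] [ 0.11020064 -0.61599943  0.66730949] [ 0.0008 -0.0003 -0.0045] [0.006  0.0444 0.5753]
```

```bash
python3 -m jog '[0.0008,0,-0.0045,0.006,0.015,0.12,1, 0.0008,0,-0.0045,0.006,0.03,0.27,1, 0.0008,0,-0.0045,0.006,0.044,0.42,1, 0.0008,0,-0.0045,0.006,0.044,0.53,1, 0.0008,0,-0.0045,0.006,0.044,0.575,1, 0.0008,0,-0.0045,0.006,0.044,0.575,1, 0.0008,0,-0.0045,0.006,0.044,0.575,1]'; python3 - <<'E'
from h import *
o=r.get_obs();im=r.grab_frame("wrist")[:,:,::-1].copy();cv2.imwrite("pics/w2.png",im);np.save("w2o.npy",o,allow_pickle=True)
im=r.grab_frame("side")[:,:,::-1][130:310,130:370].copy();cv2.imwrite("pics/s2.png",cv2.resize(im,None,fx=3.3,fy=3.3,interpolation=2))
E
```

```text
clock: 3.1
tcp_pos: [0.5586, 0.0426, 0.0862]
orientation: [0.921, 3.003, 0.001]
contact_force: [0.7, 1.0, 0.6]
grip_width: 0.0856
```

View pics/w2.png

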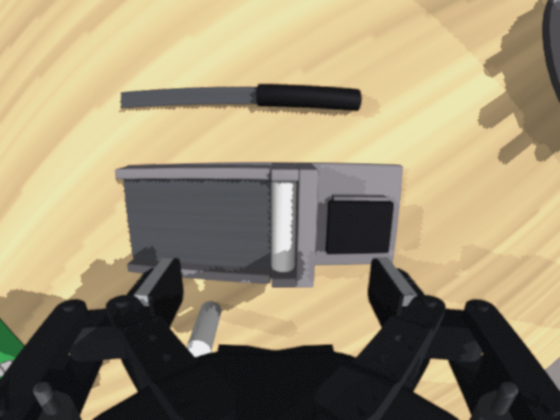

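View pics/s2.png

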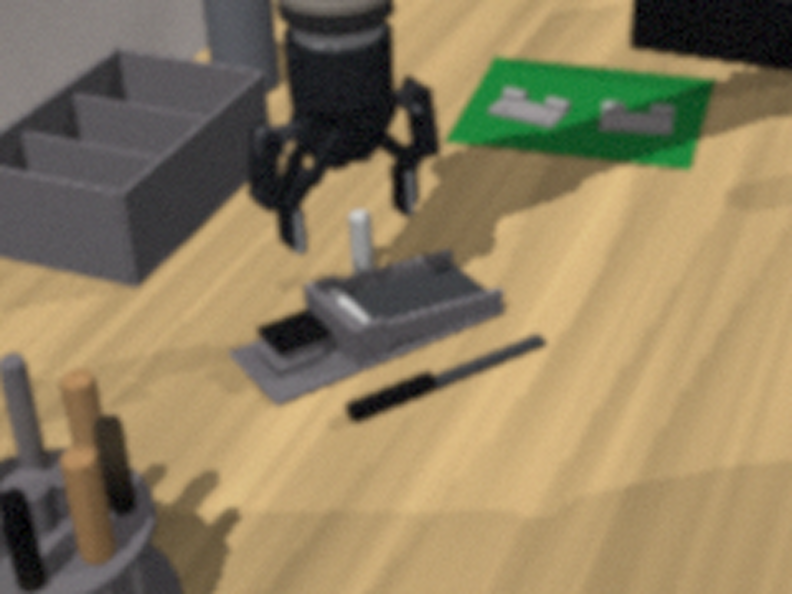

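The wrist view now has the pad at px (359,227) and the pin at (284,227). The side view shows the tips clear above the dispenser. I'll re-measure from here.

```bash
python3 - <<'E'
from h import *
im=cv2.imread("pics/w2.png");o=np.load("w2o.npy",allow_pickle=True).item()
def blob(m,near):
    n,l,s,c=cv2.connectedComponentsWithStats(m.astype(np.uint8))
    k=l[near[1],near[0]];ct=cv2.findContours((l==k).astype(np.uint8),0,2)[0][0]
    return s[k],cv2.minAreaRect(ct)
print(im[190:206,359].max(1),im[250:262,359].max(1))
s,pr=blob(im.max(2)<36,(359,227));print(s,pr)
s,qr=blob(im.min(2)>140,(284,227));print(s,qr)
P=onz("wrist",pr[0],.034,o);N=onz("wrist",qr[0],.032,o);d=(P-N)[:2]
print(P,N,np.hypot(*d),np.degrees(np.arctan2(d[1],d[0])))
w=[onz("wrist",p,.034,o) for p in cv2.boxPoints(pr)]
for i in range(4):
    e=(w[(i+1)%4]-w[i])[:2];print(np.hypot(*e),np.degrees(np.arctan2(e[1],e[0]))%90)
# bottom & top of chute end mid
a=onz("wrist",(117,170),.024,o);b=onz("wrist",(129,268),.024,o);print((a+b)/2)
Q=R.from_rotvec(o["orientation"]).as_matrix();y=Q[:,1];print("tool y ang",np.degrees(np.arctan2(y[1],y[0])),Q[:,2])
ux=-np.array([np.cos(np.radians(56)),np.sin(np.radians(56))])
vy=np.array([-ux[1],ux[0]]);
for n,og in(("pad",P[:2]+.058*ux),("pin",N[:2]+.008*ux)):
    print(n,og,"tcp in disp",(o["tcp_pos"][:2]-og)@ux,(o["tcp_pos"][:2]-og)@vy)
E
```

```text
[141 141 140 132 113  93  91 113 132 124  87  47  29  30  32  36] [ 32  33  43  77 118 136 139 141 140 139 139 139]
[     0      0    560    420 186221] ((556.0, 414.0), (4.0, 6.0), 90.0)
[ 273  182   21   89 1660] ((283.0, 226.0), (88.0, 20.0), 90.0)
[1.04459168 0.22102601 0.034     ] [0.56037044 0.04869911 0.032     ] 0.5139715672695255 19.58986220707887
0.0231078010333262 32.44962169417653
0.01692445088854077 1.9018098718031362
0.02410831042289085 31.813864463794374
0.015930540508087197 0.9041062040393228
[ 0.49635323 -0.04576994  0.024     ]
tool y ang 55.91709850505443 [ 7.35425436e-04  4.26145242e-04 -9.99999639e-01]
pad [1.01215849 0.17294183] tcp in disp 0.361672962141094 -0.3031004961325253
pin [0.5558969  0.04206681] tcp in disp -0.001965591770051858 0.0019731321603644984
```

```bash
python3 - <<'E'
from h import *
o=np.load("w2o.npy",allow_pickle=True).item()
im=cv2.imread("pics/w2.png").max(2)
m=np.zeros_like(im);m[180:270,318:402]=(im[180:270,318:402]<60)
n,l,s,c=cv2.connectedComponentsWithStats(m);k=l[227,359];print(s[k],c[k])
P=onz("wrist",c[k],.034,o)
ux=-np.array([np.cos(np.radians(56)),np.sin(np.radians(56))]);vy=np.array([-ux[1],ux[0]])
og=P[:2]+.058*ux;print(P,og,(o["tcp_pos"][:2]-og)@ux,(o["tcp_pos"][:2]-og)@vy)
E
python3 t.py .5575 .0435 .085 56
```

```text
[ 325  197   68   57 3330] [357.64924925 226.35405405]
[0.58717417 0.08866732 0.034     ] [0.55474098 0.04058314] -0.003841991942449756 0.0021017692546532406
3.2 [0.55893442 0.04298862 0.08651864] [ 0.26  0.54 -0.58  1.92  0.41  0.8   0.43] [ 0.64649854 -0.49229019  0.57677673] [ 0.0005  0.0003 -0.0003] [ 0.0074 -0.0019  0.0076]
```

```bash
python3 -m jog '[0.0005,0,0,0.0075,-0.002,0.06,1, 0.0005,0,0,0.0075,-0.002,0.13,1, 0.0005,0,0,0.0075,-0.002,0.18,1, 0.0005,0,0,0.0075,-0.002,0.205,1, 0.0005,0,0,0.0075,-0.002,0.205,1, 0.0005,0,0,0.0075,-0.002,0.205,1]'; python3 - <<'E'
from h import *
o=r.get_obs();im=r.grab_frame("wrist")[:,:,::-1].copy();cv2.imwrite("pics/w3.png",im)
im=r.grab_frame("side")[:,:,::-1][160:260,180:320].copy();cv2.imwrite("pics/s3.png",cv2.resize(im,None,fx=5.5,fy=5.5,interpolation=2))
E
python3 t.py .5575 .0435 .03 56
```

```text
clock: 3.8
tcp_pos: [0.5576, 0.0437, 0.0454]
orientation: [0.919, 3.003, -0.001]
contact_force: [0.2, -0.4, 0.0]
grip_width: 0.0856
3.9 [0.55789574 0.04366331 0.04586948] [ 0.23  0.6  -0.55  1.94  0.46  0.72  0.39] [-0.28116559  0.71077569 -0.26686189] [ 0.0001  0.0005 -0.0003] [ 0.0013 -0.0018  0.0793]
```

View pics/s3.png

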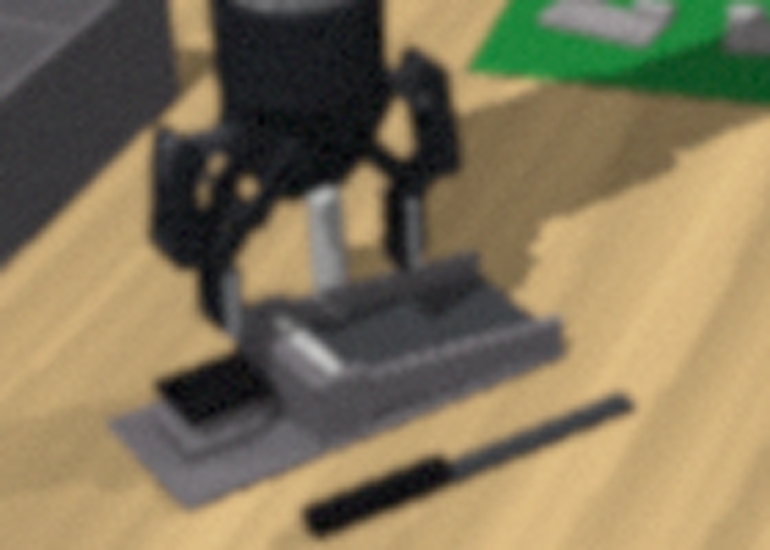

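View pics/w3.png

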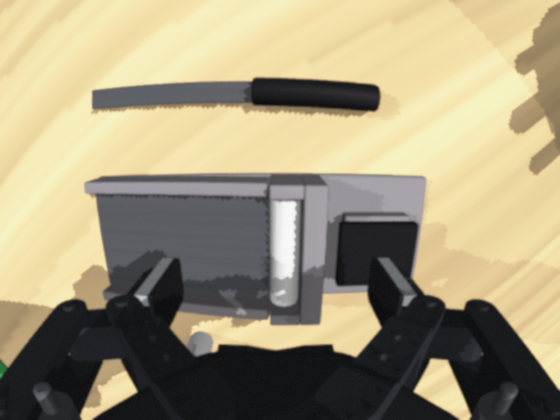

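The wrist view has the pad at px (377,253), converging on the right fingertip at about (390,270). The side view shows the right-hand (chute) and left-hand (pad) tips well aligned. I'll descend in small steps now, watching the force.

```bash
python3 -m jog '[0,0,0,0.001,-0.002,0.02,1, 0,0,0,0.001,-0.002,0.04,1, 0,0,0,0.001,-0.002,0.055,1, 0,0,0,0.001,-0.002,0.065,1, 0,0,0,0.001,-0.002,0.065,1]';  python3 t.py .5575 .0435 .024 56; python3 - <<'E'
from h import *
o=r.get_obs();im=r.grab_frame("wrist")[:,:,::-1].copy();cv2.imwrite("pics/w4.png",im)
Q=R.from_rotvec(o["orientation"]).as_matrix()
for z in(0,-.013):
  for y in(-.05,.05):
    print(z,[proj(o["tcp_pos"]+Q@np.array([x,y,z]),o).round() for x in(-.011,.011)])
E
```

```text
clock: 4.4
tcp_pos: [0.5572, 0.0434, 0.0325]
orientation: [0.919, 3.003, -0.001]
contact_force: [0.8, 0.4, -1.2]
grip_width: 0.0854
4.4 [0.5572429  0.04344516 0.03246068] [ 0.22  0.61 -0.53  1.95  0.47  0.7   0.38] [ 0.78175711  0.38769068 -1.19037337] [-0.      0.0003 -0.0002] [-0.0009  0.0009  0.0423]
0 [array([175., 283.]), array([170., 242.])]
0 [array([371., 283.]), array([376., 243.])]
-0.013 [array([168., 295.]), array([162., 253.])]
-0.013 [array([378., 295.]), array([384., 253.])]
```

View pics/w4.png

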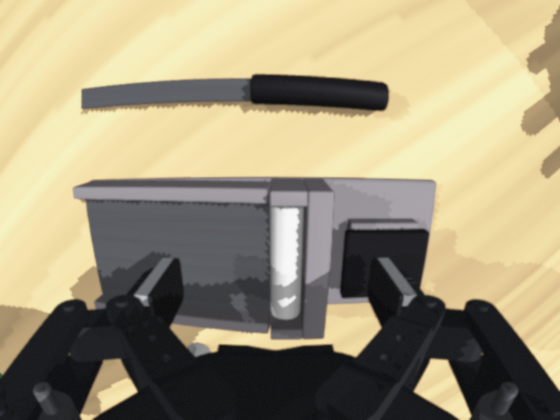

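The tips match the 13 mm setback prediction, so pad contact should come at TCP z of about 0.021 and full press at about 0.011.

```bash
python3 -m jog '[0,0,0,0,0,0.02,1, 0,0,0,0,0,0.035,1, 0,0,0,0,0,0.045,1, 0,0,0,0,0,0.055,1, 0,0,0,0,0,0.06,1, 0,0,0,0,0,0.065,1, 0,0,0,0,0,0.07,1, 0,0,0,0,0,0.07,1]';  python3 t.py .5575 .0435 .01 56
```

```text
clock: 5.25
tcp_pos: [0.5573, 0.0435, 0.0187]
orientation: [0.919, 3.003, -0.0]
contact_force: [-1.3, -0.4, 1.9]
grip_width: 0.0853
5.25 [0.55734371 0.04346176 0.01867148] [ 0.21  0.64 -0.52  1.95  0.49  0.68  0.36] [-1.26739313 -0.44794545  1.87699644] [ 0.      0.0004 -0.0002] [-0.0005  0.0006  0.0434]
```

Contact, with about 1.9 N upward. I'll press on.

```bash
python3 -m jog '[0,0,0,0,0,0.01,1, 0,0,0,0,0,0.015,1, 0,0,0,0,0,0.02,1, 0,0,0,0,0,0.025,1, 0,0,0,0,0,0.03,1, 0,0,0,0,0,0.035,1, 0,0,0,0,0,0.04,1, 0,0,0,0,0,0.043,1, 0,0,0,0,0,0.043,1, 0,0,0,0,0,0.043,1]';  python3 t.py .5575 .0435 .01 56;  python3 - <<'E'
from h import *
im=r.grab_frame("wrist")[:,:,::-1].copy();cv2.imwrite("pics/w5.png",im)
im=r.grab_frame("side")[:,:,::-1][160:260,180:320].copy();cv2.imwrite("pics/s5.png",cv2.resize(im,None,fx=5.5,fy=5.5,interpolation=2))
E
```

```text
clock: 6.25
tcp_pos: [0.5574, 0.0435, 0.0107]
orientation: [0.919, 3.003, -0.001]
contact_force: [-4.8, -2.3, 11.7]
grip_width: 0.0855
6.25 [0.55744945 0.0435018  0.01074204] [ 0.2   0.65 -0.51  1.96  0.5   0.66  0.35] [-4.75686896 -2.2990944  11.72364066] [ 0.      0.0005 -0.0002] [-0.0002  0.0001  0.0037]
```

View pics/w5.png

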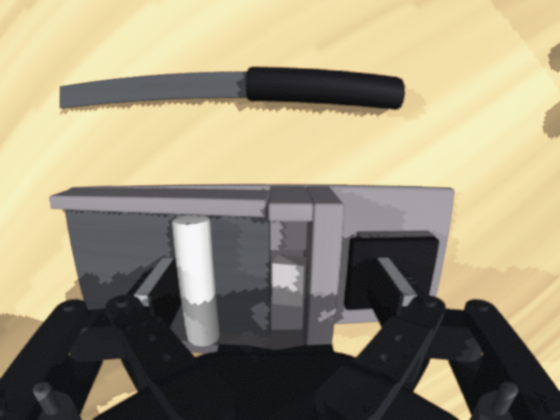

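View pics/s5.png

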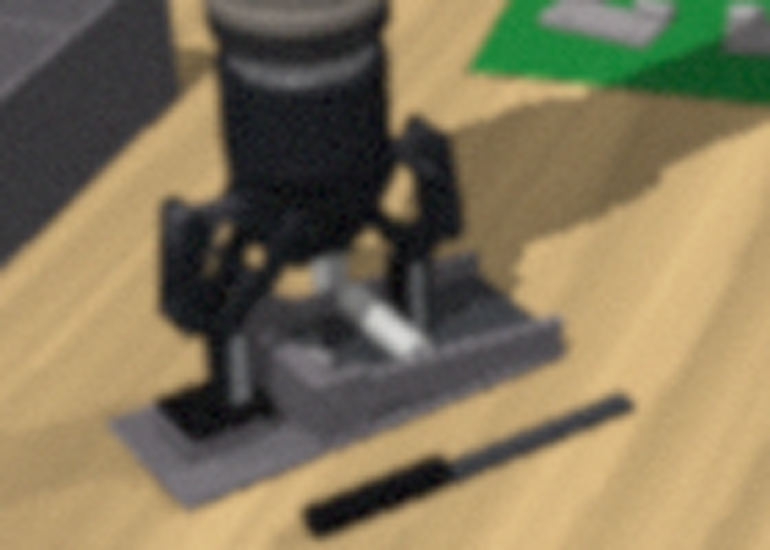

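The pin has popped out and lies in the chute at px (197,282), against the left finger. The pad is fully down (11.7 N, bottomed out). I'll hold for a while and check that the pin is at rest.

```bash
python3 -m jog '[0,0,0,0,0,0.002,1, 0,0,0,0,0,0.002,1, 0,0,0,0,0,0.002,1, 0,0,0,0,0,0.002,1, 0,0,0,0,0,0.002,1, 0,0,0,0,0,0.002,1, 0,0,0,0,0,0.002,1, 0,0,0,0,0,0.002,1, 0,0,0,0,0,0.002,1]'; python3 t.py .5575 .0435 .01 56; python3 - <<'E'
from h import *
a=r.grab_frame("wrist")[:,:,::-1].copy();o=r.get_obs();cv2.imwrite("pics/w6.png",a)
for k in range(3): b=r.grab_frame("wrist")[:,:,::-1].copy()
p=cv2.imread("pics/w5.png")
for im in(p,a,b):
    m=np.zeros(im.shape[:2],np.uint8);m[205:350,165:235]=im[205:350,165:235].min(2)>140
    n,l,s,c=cv2.connectedComponentsWithStats(m);k=1+s[1:,4].argmax();print(s[k],c[k],onz("wrist",c[k],.034,o))
    P=onz("wrist",c[k],.031,o);print("x in disp",(P[:2]-np.array([.5552,.0405]))@np.array([-.559,-.829]))
E
```

```text
clock: 7.25
tcp_pos: [0.5575, 0.0435, 0.0108]
orientation: [0.919, 3.002, -0.001]
contact_force: [-3.8, -2.2, 9.9]
grip_width: 0.0853
7.25 [0.5574671  0.04347407 0.01080754] [ 0.2   0.65 -0.51  1.96  0.5   0.66  0.35] [-3.78276899 -2.21227206  9.91269052] [-0.      0.0007 -0.0002] [-0.0001  0.0002  0.004 ]
[ 173  218   42  128 3861] [195.09453509 275.14659415] [0.53473318 0.01979754 0.034     ]
x in disp 0.02944969138438812
[ 173  218   42  128 3858] [195.12182478 275.0940902 ] [0.53472029 0.01982355 0.034     ]
x in disp 0.029434974608870144
[ 173  218   42  128 3855] [195.12114137 275.05862516] [0.53470717 0.01983403 0.034     ]
x in disp 0.02943358427615556
```

View pics/w6.png

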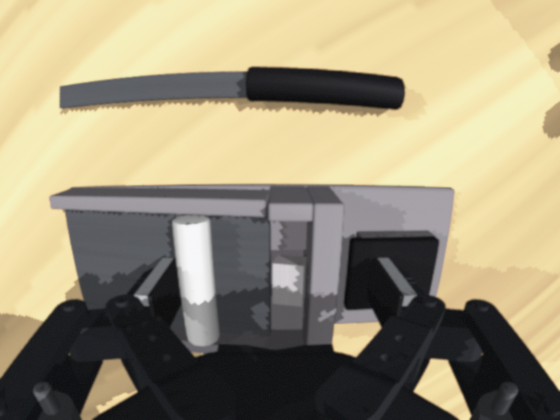

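The pin hasn't moved: its centroid is at px (195.1,275.1) in all three frames, about 30 mm past the lip against the finger. The pad is down with about 10 N on the tool.

```bash
python3 - <<'E'
from bench import r
print(r.hand_in())
E
```

```text
the job is handed in; nothing more can be done
None
```

The job is handed in. With the gripper open and pointing down, I pressed the ejector pad fully down with one finger, and the other finger stopped the pin in the chute. I left the arm holding that pose.

**Last checks, at about 7.4 s of the 32 s allowed:**
- **Pad:** the TCP stood at 10.8 mm, which puts the pad tip at about 24 mm, its fully pressed height. The upward force on the tool was about 10 N, well above the 4.5 N that holds the pad down.
- **Pin:** it lies about 30 mm past the lip. Its image centre shifted less than 0.1 px over more than a second.
- **Bystanders:** the arm met no resistance before the pad, and the file looked unmoved in the last picture. I didn't re-measure the others.

**What is less certain:**
- **Pin contact:** I inferred that the pin touches the finger because it lies still on the slope next to it; I had no separate force reading for that.
- **Position:** the pad and pin measurements of the dispenser's position disagreed by about 2 mm, which was within the margins.

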